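# Pin the side stop and hold a reference block in the corner of a spectrometer stage

## Task

Get the spectrometer's stage ready for a reference reading: slide the side stop all the way in along its rail and lock it with the knobbed lock pin from the tool block, pushed fully home through the saddle into the rail. Then set the rectangular white reference block flat on the deck with its long side along the back fence, press it into the corner so that it bears firmly on the fence and on the side stop at once, and finish while still holding it pressed against both. Leave everything else on the bench and on the stage where it is.

Things in the scene. Friction and masses are not known exactly. Their poses are not given: they have to be found in the camera images.
- stage: Fixed bench instrument (spectrometer looking up through a window in its deck), white case 220 (x) x 340 (y) mm, dark deck on top 60 mm above the bench; rear housing 30 mm higher from x = 68 to 108 mm. Origin at the centre of its underside, yaw within 0.2 rad. In its frame (mm): fence origin (30, -47, 60), corner (30, 2, 60), rail hole (0, 60, 80), tab (0, 99 + side stop's travel, 116)
- fence: Fixed back fence on the deck, aluminium bar 16 (x) x 150 (y) x 14 mm high; origin at the middle of its contact face (the -x face) at deck level; the face runs along the stage's y, 75 mm to either side of the origin
- stop_bar: Contact bar of the side stop, aluminium, 68 (x) x 12 (y) x 14 mm high, carried by the saddle and moving with it; origin on its contact face (the -y face) at deck level, 30 mm from the fence's face; the face spans stage x from -40 to +28 mm from the origin and is square to the fence
- side_stop (a joint): Travel of the side stop along the stage's y in m: 0 = slid all the way in (towards -y, against its inner end stop), where the saddle hole stands over the rail hole; 0.030 = all the way out. It slides stiffly (about 2 N of friction) and stays where it is left. Unpinned it yields to a push along +y; pinned it holds, giving 2 to 3 mm of play under a firm push
- tab (a point): Middle of the top edge of the finger tab, an upright aluminium plate on the outer (+y) end of the saddle: 10 mm thick (along stage y), 30 mm wide (x), standing 26 mm above the saddle's top; take it by pinching across its thickness or push its outer face. It moves with the side stop
- saddle_hole (a point): Mouth of the pin hole in the saddle's top face, which lies 30 mm above the deck; 11.5 mm hole, chamfered, through the 10 mm top plate; the saddle's top is 50 (x) x 70 (y) mm, the hole is 26 mm from its inner end, 39 mm from the middle of the tab and 58 mm (along stage y) from the stop bar's contact face. It moves with the side stop
- rail_hole (a point): Mouth of the pin hole in the fixed guide rail, 20 mm above the deck, right under the saddle's top plate; 11.5 mm hole, chamfered, 20 mm deep down to the deck; the rail is 34 mm wide (x) and runs along y under the saddle
- corner (a point): The corner on the deck surface where the fence's face and the side stop's contact face (when slid in) meet; the axes are those of the stage: the block belongs on its -x, -y side. The block's origin lies 22 mm along -x and 32 mm along -y from here when it is home in the corner
- block: Rectangular white PTFE reference block, loose, 44 (x) x 64 (y) x 52 (z) mm, about 0.3 kg, slippery on the deck and the stops (friction about 0.2); origin at the centre of its underside; it starts upright on the bench, to the right or the left of the stage. Either end may point to the side stop
- pin: Lock pin, loose, about 60 g: steel shank 10 mm in diameter and 28 mm long whose lowest 9 mm taper to a 3 mm nose, a 20 mm collar 4 mm thick on top of the shank, a neck, and a black knob 24 mm in diameter from 38 to 60 mm above the nose. Origin at the tip of the nose, z up along the pin. It starts upright in a hole of the tool block, collar on the block's top. Fully home in the stop its collar lies on the saddle, the nose tip 2 mm above the deck
- rack: Tool block, fixed, grey plastic, 130 (x) x 60 (y) x 40 mm high; origin at the centre of its underside; two 11.5 mm holes 35 mm on either side of the centre along its x; one holds the lock pin, the other the plain dowel. It stands beside the stage on the side where the reference block is not
- dowel: Bystander: plain steel dowel without a knob, 10 mm in diameter, 60 mm long, standing in the other hole of the tool block, 28 mm proud; origin at its foot
- vial: Bystander: small amber vial with white cap, 22 mm in diameter, 46 mm high, standing on the deck near its right (-y) front edge; origin under its centre
- puck: Bystander: round white disc standard, 44 mm in diameter, 18 mm high, lying flat on the deck near its front edge, ahead of the side stop; origin under its centre
- beaker: Bystander: glass beaker, 68 mm in diameter, 85 mm high, on the bench; origin under its centre
- reagent: Bystander: amber reagent bottle, 64 mm in diameter, 125 mm high, on the bench; origin under its centre
- jar: Bystander: white jar with a screw cap, 50 mm in diameter, 70 mm high, on the bench; origin under its centre
- spatula: Bystander: slim steel lab spatula 165 mm long, 12 mm wide, lying along the top of the stage's rear housing; its x axis runs along it
Mind the look-alikes: they are no part of the job. What is meant by the pin is not blue or pink, and is the larger of those in its own colour.

How it is judged:
On the way:
1. the side stop is slid in and locked: the pin stands fully home through saddle and rail (value of joint side_stop below 0.005 m and z of pin in the frame of stage below 0.066 m and horizontal distance between pin and rail_hole below 0.005 m and angle between pin's own z axis and vertical below 0.15 rad), for 0.3 s.
At the end, for the whole second after the job is handed in: Side stop in (5 mm), pin upright in it, collar within 4 mm of the saddle; block flat on the deck, long side along the fence (0.06 rad), within 3 mm of the fence and 4 to 6 mm of the stop's home line, pressing over 2 N on fence and over 2 N on stop, gripper bearing on it, all other things unmoved (all of step 1 and x of block in the frame of corner between -0.025 and -0.019 m and y of block in the frame of corner between -0.036 and -0.026 m and z of block in the frame of corner between -0.003 and 0.003 m and angle between the y axis of block and the y axis of stage, either way round below 0.06 rad and angle between block's own z axis and vertical below 0.05 rad and linear speed of block below 0.02 m/s and contact force between block and fence above 2 N and contact force between block and stop_bar above 2 N and contact force between the fingers and block above 2 N); the arm keeps its last pose, push and grip.
It fails at once if a bystander on the bench, the stage or the tool block is pushed away or knocked over (distance of any of dowel, vial, puck, beaker, reagent, jar, spatula from where it was at the start of the episode above 0.03 m or angle between any of dowel, vial, puck, beaker, reagent, jar's own z axis and vertical above 0.5 rad).
It also fails if it takes over 66 s, if anything falls off the work surface, if the arm or the gripper's body presses on something with over 40 N, if the wrist force passes 120 N, or if a joint passes its speed limit or range.

## Robot

A 6-joint arm with a two-finger parallel gripper is mounted at the origin on the work surface. World frame = base frame: x ahead of the robot, y to its left, z up, the work surface at z = 0. Lengths are in m, angles in rad, forces in N, time in s.
With the tool pointing down it reaches from about 0.225 to 0.875 m from the base axis. Payload 3.4 kg.
Tool frame: the origin (TCP) lies midway between the tips of the shut fingers; the grasp point (between the pads) lies 19 mm behind it (manip.grip_point_offset is the distance from the TCP to the grasp point, in m); x points along the fingers, y is the direction in which the jaws open and shut, and the axes are right-handed (so a half turn about x gives the same grasp; the last joint's range is limited). The gripper opens to 85 mm and grips with 20 to 120 N. Pads are 22 mm wide; open, the fingers measure 114 mm over their backs; the gripper's body (76 mm by 85 mm) begins 54 mm behind the grasp point. The pads swing forward as they close: fully open they stand 13 mm farther back than shut.
Start: joints at [-1.266, 0.276, 1.505, -0, 1.361, -0.121], TCP at [0.238, -0.524, 0.231] pointing down, gripper open.
Joint ranges: [-2.89, 2.89], [-0.75, 2.08], [0.22, 2.7], [-1.18, 4.32], [0.11, 2.71], [-2.7, 2.7]. Speed limits (rad/s): [2.57, 2.57, 3.14, 3.14, 3.14, 3.14].

## Interface

Orientations are given as a unit quaternion [w, x, y, z].
In Python, from rig import manip gives the robot as it stands.
- The arm moves only by the shell command python3 -m crank 'ROWS' [FORCE]. ROWS is a JSON object of lists of equal length, an entry for each row: "grip": the opening, from 0 (shut) to 1 (fully open); "slide": the shift along the world's x, y, z in cm, a list of three; "roll": the turn about the world's z in degrees. In form: {"grip": [grip, ...], "slide": [[dx, dy, dz], ...], "roll": [roll, ...]}. A call has 1 to 20 rows; each row is the pose to reach, as a shift and turn from the pose commanded when the call began; what a row does not reach only later rows make up. A row lasts 1/10 s, in which the tool goes at most 50 mm and 8.59 degrees, less where a joint would pass 70% of its speed; a pose out of reach is approached as far as the arm can. A call with a gripper value outside its range is refused whole. The fingers move at their own pace and stop on an object; FORCE is the grip in N (left out, the last holds). Time passes only in rows, so rows that repeat a pose let the fingers close. It gives the time, the measured TCP pose, the force and the opening at its end, in the units of the state.
- manip.get_state(): the state, without advancing time (a new reading comes with each control period).
- manip.get_image(name): name is "scene" or "side" or "wrist"; returns a dict with "frame" (480x640x3 uint8, red, green, blue), "K" (3x3 intrinsics, pixels), "R" (3x3) and "t" (3): a world point X has camera coordinates R X + t. Camera axes: x right, y down, z forward; pixel columns grow to the right and rows downward; lengths in m; the calibration is good to about 2 mm. A picture is of the moment at which its call begins. There is no depth.
- manip.sign_off(): hands the job in, once; it reports no verdict.
The state is a dict: "clock": time; "qpos": joint angles; "qd": joint speeds; "effort": joint torques, N m; "position": TCP position; "ee_rot": TCP orientation; "contact_force": force on the tool from outside, world axes, zero at the start; "moment": the same for the moment, N m; "width": finger opening in m.
Only numpy, scipy, OpenCV 4.12 (cv2) and the standard library are available. Lean on these libraries where they do the work, as an engineer would, in place of code of your own. Each camera call takes 0.05 s, during which the arm holds its last target. There are 200 camera calls.

## Working session

There is one attempt and no reset: what is moved stays moved. The work goes in short steps, Python scripts to look and compute and a shell command to move; the robot and the scene stay as the last step left them, time stands still between calls to the robot, and variables do not carry over. Pictures are saved under pics/ and viewed, on a budget of 13 in all, crops included, one or two more only if the job needs it, and the job is handed in when it is done.

```bash
ls; mkdir -p pics; cat > h.py <<'E'
import numpy as np, cv2, pickle
from rig import manip
def snap(name,fn):
    im=manip.get_image(name); pickle.dump(im,open(f'pics/{fn}.pkl','wb'))
    cv2.imwrite(f'pics/{fn}.png',im['frame'][:,:,::-1]); return im
def load(fn): return pickle.load(open(f'pics/{fn}.pkl','rb'))
def ray(im,u,v,z):
    K,R,t=map(np.array,(im['K'],im['R'],im['t'])); c=-R.T@t
    d=R.T@np.linalg.solve(K,[u,v,1.]); return c+d*(z-c[2])/d[2]
def proj(im,X):
    p=np.array(im['K'])@(np.array(im['R'])@np.array(X)+np.array(im['t'])); return p[:2]/p[2]
E
python3 - <<'E'
from h import *
for n in('scene','side','wrist'):
    im=snap(n,n+'0'); print(n,-np.array(im['R']).T@im['t'])
print(manip.get_state(), manip.grip_point_offset)
E
```

```text
pics
scene [ 1.00721842 -0.59038636  0.64115988]
side [0.25760783 0.67118368 0.66091248]
wrist [ 0.30327186 -0.49565594  0.37242198]
{'clock': 0.15, 'qpos': array([-1.26598111e+00,  2.76433757e-01,  1.50583837e+00, -1.87440573e-05,
        1.36069169e+00, -1.21008997e-01]), 'qd': array([ 1.16616402e-03, -2.98379562e-03, -2.89857368e-03,  2.23867859e-04,
       -1.02442989e-05, -1.60247776e-03]), 'effort': array([ 2.37907072e-03, -4.17141759e+01, -2.46032381e+01, -1.47578753e-04,
        7.60422146e-03,  1.78543286e-05]), 'position': array([ 0.23738196, -0.52328244,  0.23064911]), 'ee_rot': array([-0.14893589, -0.69108871, -0.14990017,  0.69119059]), 'contact_force': array([ 0.5572083 ,  0.27864185, -0.24156234]), 'moment': array([-0.01662752,  0.05223659,  0.00102672]), 'width': 0.08558466845870057} 0.0187
```

View pics/scene0.png

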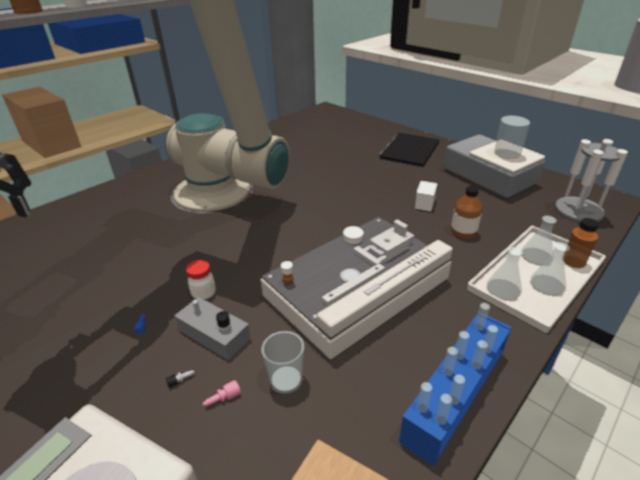

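View pics/side0.png

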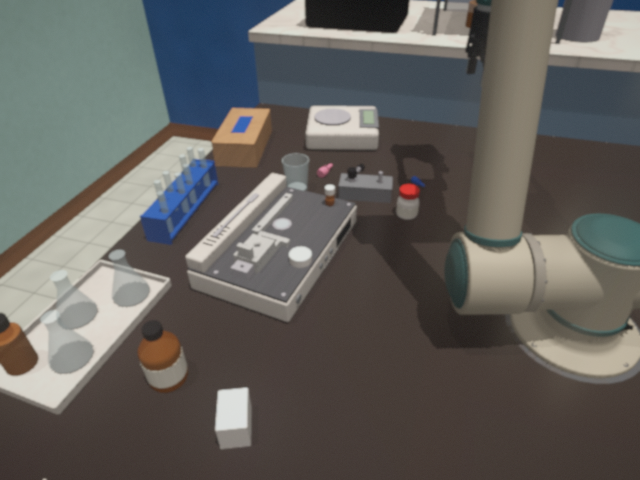

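The scene view shows the stage (centre, 260–450 × 220–345), rack with the black-knobbed pin at (222,320), dowel at (196,307), jar (200,280), beaker (284,360). The side view shows the block at (234,417), reagent (162,355) and puck (300,257). I'll enlarge the stage in both views.

```bash
python3 - <<'E'
from h import *
a=load('scene0')['frame'][205:355,250:460,::-1]; b=load('side0')['frame'][160:320,180:400,::-1]
a=cv2.resize(a,(800*210//420*1,286),interpolation=3); 
A=cv2.resize(load('scene0')['frame'][205:355,255:455,::-1],None,fx=4,fy=4,interpolation=2)
B=cv2.resize(load('side0')['frame'][165:315,185:385,::-1],None,fx=4,fy=4,interpolation=2)
cv2.imwrite('pics/A.png',A);cv2.imwrite('pics/B.png',B)
E
```

```text
(no output)
```

View pics/A.png

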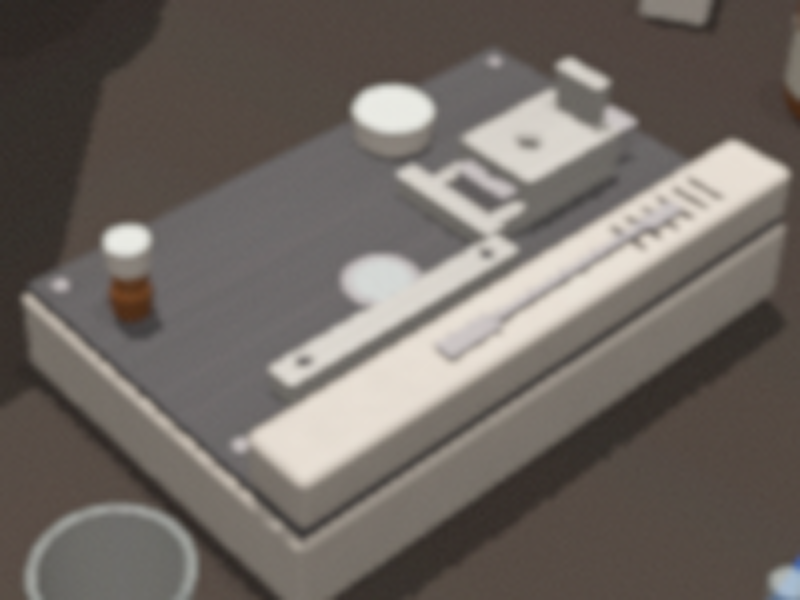

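View pics/B.png

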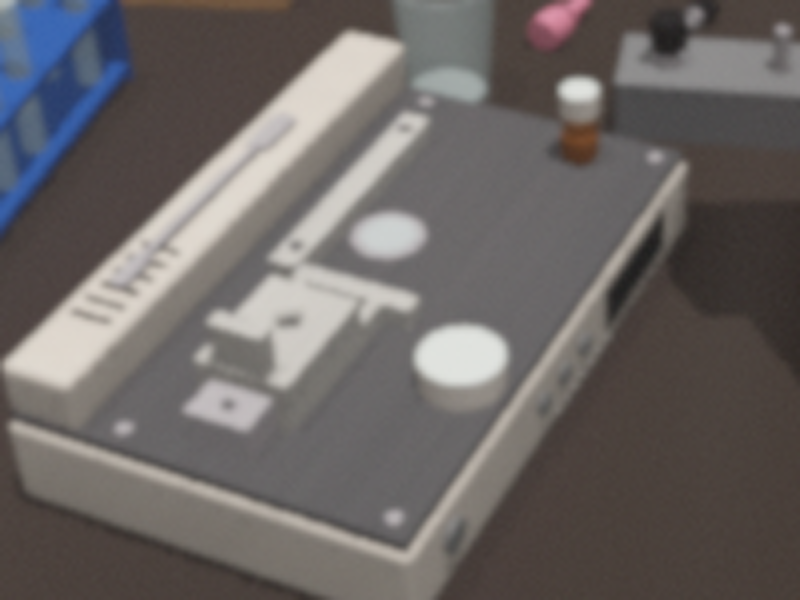

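Scene crop: saddle hole at crop (527,142), tab top about (583,72), fence face top edge (268,370)–(495,235), case corners at (22,298), (303,545), (785,230). Side crop: hole (290,321), case corners (405,550), (685,165). Stop is partly out. Now computing poses.

```bash
cat > m.py <<'E'
from h import *
from scipy.optimize import least_squares
s=load('scene0'); d=load('side0')
A=lambda u,v:(u/4+255-.375,v/4+205-.375); B=lambda u,v:(u/4+185-.375,v/4+165-.375)
obs=[(s,A(22,298),(-.11,-.17,.06)),(s,A(303,545),(.11,-.17,.06)),(s,A(787,230),(.11,.17,.06)),
(d,B(405,552),(-.11,.17,.06)),(d,B(687,165),(-.11,-.17,.06)),
(s,A(268,370),(.03,-.122,.074)),(s,A(250,440),(.068,-.17,.09)),(s,A(790,172),(.108,.17,.09)),(s,A(302,488),(.108,-.17,.09)),
(d,B(70,385),(.068,.17,.09)),(d,B(5,365),(.108,.17,.09)),(d,B(405,45),(.068,-.17,.09))]
def W(p,X): c,n=np.cos(p[2]),np.sin(p[2]); return np.array([p[0]+c*X[0]-n*X[1],p[1]+n*X[0]+c*X[1],X[2]])
P=[(ray(im,*uv,X[2])[:2],X) for im,uv,X in obs]
r=least_squares(lambda p:np.concatenate([W(p,X)[:2]-q for q,X in P]),[.55,0,0],loss='soft_l1',f_scale=.003)
p=r.x
if __name__=='__main__':
    print('stage',p); print(np.round([ (W(p,X)[:2]-q)*1000 for q,X in P],1).tolist())
    c,n=np.cos(p[2]),np.sin(p[2]); Ri=np.array([[c,n],[-n,c]])
    for nm,im,uv,z in [('hole s',s,A(527,142),.09),('hole d',d,B(290,321),.09),('tab s',s,A(583,72),.116),('tab d',d,B(240,328),.116)]:
        q=ray(im,*uv,z)[:2]; print(nm,q,'stage',Ri@(q-p[:2]))
    # knob: dark blob
    for nm,im,box in (('s',s,(205,300,240,335)),('d',d,(338,165,362,184))):
        x0,y0,x1,y1=box; g=im['frame'][y0:y1,x0:x1].max(2); 
        m=(g<45).astype(np.uint8); k,l,st,ce=cv2.connectedComponentsWithStats(m)
        for i in range(1,k):
            if st[i,4]>20: u,v=ce[i]+[x0,y0]; print('knob',nm,st[i],u,v,ray(im,u,v,.061))
    # block top in side view
    f=d['frame'][370:460,200:270].astype(int); m=((f.min(2)>195)).astype(np.uint8)
    k,l,st,ce=cv2.connectedComponentsWithStats(m); i=1+st[1:,4].argmax(); print('block',st[i])
    ys,xs=np.where(l==i); rc=cv2.minAreaRect(np.array([ray(d,x+200,y+370,.052)[:2]*1000 for x,y in zip(xs,ys)],np.float32)); print(rc)
E
python3 m.py
```

```text
stage [ 0.58022273 -0.03942233 -0.12806352]
[[-7.8, 4.9], [-0.7, 0.1], [-3.0, 10.5], [-1.1, -2.3], [2.2, -16.3], [0.3, 0.4], [-3.7, -3.3], [2.9, 3.3], [0.8, -3.1], [1.4, 3.1], [4.7, 1.9], [0.2, -7.9]]
hole s [0.58892376 0.04195892] stage [-0.00176373  0.08182607]
hole d [0.58875513 0.04546745] stage [-0.00237906  0.08528433]
tab s [0.59317121 0.08339528] stage [-0.00284305  0.12346557]
tab d [0.59363838 0.08510699] stage [-0.00259831  0.12522292]
knob s [13 16 11 11 83] 223.0 321.7951807228916 [ 0.49710937 -0.31853391  0.061     ]
knob d [11  6  7  7 38] 351.7105263157895 173.78947368421052 [ 0.49141058 -0.30779146  0.061     ]
block [  16   18   31   42 1154]
((498.5179138183594, 354.79229736328125), (41.82439041137695, 62.52867889404297), 23.5257625579834)
```

```bash
python3 - <<'E'
from m import *
from scipy.spatial.transform import Rotation as Ro
w,x,y,z=manip.get_state()['ee_rot']; R=Ro.from_quat([x,y,z,w]).as_matrix(); print(R.round(3))
jy=R[:,1]; print('jaw deg',np.degrees(np.arctan2(jy[1],jy[0])),'stage y',90+np.degrees(p[2]))
im=load('wrist0')
for X in ([.497,-.319,.061],[.491,-.308,.061]): print(proj(im,X))
print('rear up cam',np.array(im['R']).round(2))
tab=W(p,(-.001,.1245,.116)); print('tab',tab,'delta cm',(tab-manip.get_state()['position'])*100)
E
```

```text
[[-0.     0.413 -0.911]
 [ 0.001 -0.911 -0.413]
 [-1.    -0.001 -0.   ]]
jaw deg -65.60183950899976 stage y 82.6625010401293
[ 184.77920698 -319.35084589]
[ 163.5799559  -317.19278492]
rear up cam [[ 0.41 -0.91 -0.  ]
 [-0.87 -0.4   0.28]
 [-0.26 -0.11 -0.96]]
tab [0.59513128 0.08418586 0.116     ] delta cm [ 35.77493218  60.74682971 -11.46491082]
```

View pics/wrist0.png

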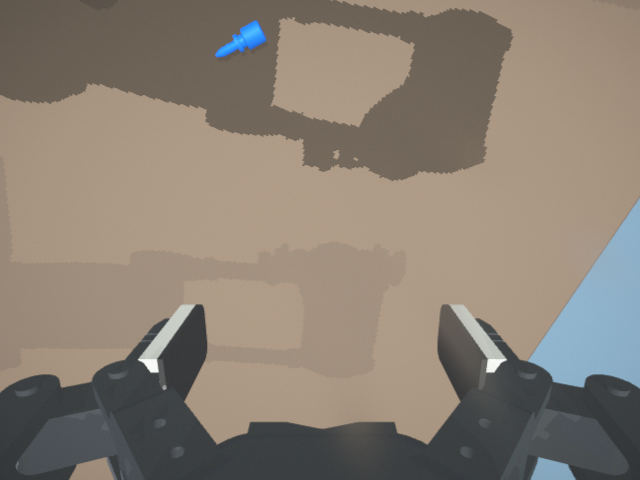

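The wrist view shows only bench and the blue look-alike (240,40). I'll move near the tab and look again from there.

```bash
python3 -m crank '{"grip":[0.5,0.5,0.5,0.5,0.5,0.5,0.5,0.5,0.5,0.5,0.5,0.5,0.5,0.5,0.5,0.5,0.5,0.5],"slide":[[30.8,60.7,0],[30.8,60.7,0],[30.8,60.7,0],[30.8,60.7,0],[30.8,60.7,0],[30.8,60.7,0],[30.8,60.7,0],[30.8,60.7,0],[30.8,60.7,0],[30.8,60.7,0],[30.8,60.7,0],[30.8,60.7,0],[30.8,60.7,0],[30.8,60.7,0],[30.8,60.7,0],[30.8,60.7,0],[30.8,60.7,0],[30.8,60.7,0]],"roll":[-31.7,-31.7,-31.7,-31.7,-31.7,-31.7,-31.7,-31.7,-31.7,-31.7,-31.7,-31.7,-31.7,-31.7,-31.7,-31.7,-31.7,-31.7]}' 30; python3 -c "
from h import *
snap('wrist','wrist1')"
```

```text
clock: 1.95
position: [0.545, 0.0821, 0.2314]
ee_rot: [0.045, -0.706, 0.046, 0.706]
contact_force: [0.0, -0.1, -0.4]
width: 0.0431
```

View pics/wrist1.png

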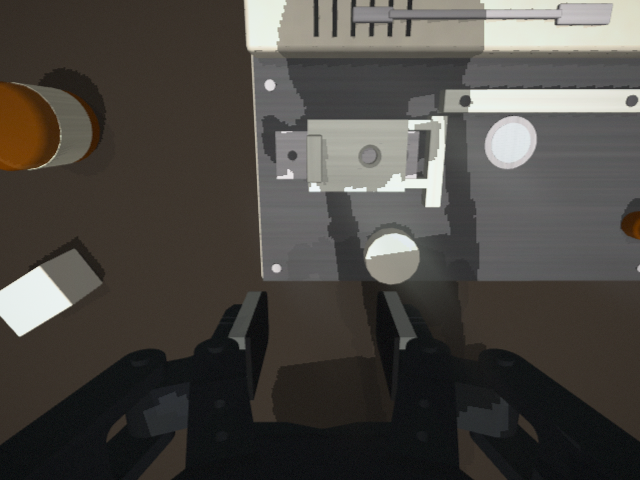

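Wrist view: saddle hole (370,156), tab top about (315,161), fence front edge along row ~112, fence end column 441, deck front edge row 280; puck (392,257), block (50,290).

```bash
python3 - <<'E'
from m import *
w=load('wrist1'); f=lambda u,v,z:ray(w,u,v,z)
c,n=np.cos(p[2]),np.sin(p[2]); Ri=np.array([[c,n],[-n,c]])
for nm,u,v,z in [('hole',370,156,.09),('tab',315,161,.116),('saddle TL',308,121,.09),('fenceL top',441,112,.074),('fenceR top',639,112,.074),('deckFL',262,281,.06),('deckFR',639,280,.06),('screwF',276,268,.06),('screwB',270,85,.06),('puck',392,257,.078),('stopbar top front-inner',439,207,.074),('stopbar back inner',446,117,.074)]:
    q=f(u,v,z)[:2]; print(nm,q.round(4),'stage',(Ri@(q-p[:2])).round(4))
a=f(441,112,.074)-f(639,112,.074); print('yaw fence',np.arctan2(-a[0],a[1])); a=f(262,281,.06)-f(639,280,.06); print('yaw front',np.arctan2(-a[0],a[1]))
# block top
F=w['frame'][235:350,0:115].astype(int); print(F[50,50:100:6].tolist())
for uv in [(0,293),(41,266),(74,307),(76,249),(103,282)]: print(uv, f(*uv,.052).round(4))
print(proj(w,(.4985,.3548,.052)), manip.get_state()['position'])
E
```

```text
hole [0.5914 0.0403] stage [0.0009 0.0805]
tab [0.5951 0.0786] stage [-0.0003  0.119 ]
saddle TL [0.6205 0.0805] stage [0.0247 0.1241]
fenceL top [ 0.6146 -0.0155] stage [0.031  0.0281]
fenceR top [ 0.5962 -0.158 ] stage [ 0.031  -0.1155]
deckFL [0.4959 0.1387] stage [-0.1063  0.1659]
deckFR [ 0.4554 -0.1819] stage [-0.1056 -0.1573]
screwF [0.5061 0.1249] stage [-0.0945  0.1535]
screwB [0.65  0.106] stage [0.0506 0.1532]
puck [0.5098 0.029 ] stage [-0.0786  0.0589]
stopbar top front-inner [ 0.5445 -0.0109] stage [-0.039   0.0237]
stopbar back inner [ 0.6107 -0.0189] stage [0.0276 0.0242]
yaw fence -0.12831229872336167
yaw front -0.12574022227294612
[[235, 241, 239], [168, 162, 149], [104, 100, 92], [103, 101, 92], [104, 100, 93], [103, 101, 93], [104, 101, 94], [103, 100, 93], [103, 100, 92]]
(0, 293) [0.5114 0.3727 0.052 ]
(41, 266) [0.5313 0.3284 0.052 ]
(74, 307) [0.4898 0.3118 0.052 ]
(76, 249) [0.5424 0.2936 0.052 ]
(103, 282) [0.5099 0.2792 0.052 ]
[ 24.42168356 303.79198412] [0.54508468 0.08212971 0.23148142]
```

```bash
python3 -m crank '{"grip":[0.5,0.5,0.5,0.5,0.5,0,0,0,0,0],"slide":[[5.0,-0.3,-4.5],[5.0,-0.3,-9],[5.0,-0.3,-13.5],[5.0,-0.3,-13.5],[5.0,-0.3,-13.5],[5.0,-0.3,-13.5],[5.0,-0.3,-13.5],[5.0,-0.3,-13.5],[5.0,-0.3,-13.5],[5.0,-0.3,-13.5]],"roll":[0,0,0,0,0,0,0,0,0,0]}' 40
```

```text
clock: 3.0
position: [0.5973, 0.0803, 0.0995]
ee_rot: [-0.045, 0.708, -0.045, -0.704]
contact_force: [-0.9, 0.0, 7.0]
width: 0.0086
```

```bash
python3 -m crank '{"grip":[0,0,0,0,0,0,0,0,0],"slide":[[0,0,0.2],[-0.08,-0.6,0.2],[-0.15,-1.2,0.2],[-0.23,-1.8,0.2],[-0.26,-2.0,0.2],[-0.28,-2.2,0.2],[-0.31,-2.4,0.2],[-0.31,-2.4,0.2],[-0.31,-2.4,0.2]],"roll":[0,0,0,0,0,0,0,0,0]}'
```

```text
clock: 3.9
position: [0.5944, 0.0584, 0.0996]
ee_rot: [-0.047, 0.707, -0.044, -0.704]
contact_force: [4.9, 7.9, 5.4]
width: 0.0086
```

```bash
python3 -c "
from h import *
print(manip.get_state()['qpos'])"; python3 -m crank '{"grip":[0.4,0.4,0.4,0.4,0.4,0.4],"slide":[[-0.28,-2.2,0.2],[-0.28,-2.2,0.2],[-0.28,-2.2,0.2],[-0.28,-2.2,4],[-0.28,-2.2,8],[-0.28,-2.2,12]],"roll":[0,0,0,0,0,0]}' 30
```

```text
[-0.02116302  0.40513987  1.65566266  0.00472763  1.07611188  1.67600816]
clock: 4.5
position: [0.5865, 0.0343, 0.2175]
ee_rot: [0.044, -0.703, 0.045, 0.709]
contact_force: [0.2, -0.7, -0.1]
width: 0.0341
```

```bash
python3 -m crank '{"grip":[0.5,0.5,0.5,0.5,0.5,0.5,0.5,0.5,0.5,0.5,0.5,0.5,0.5],"slide":[[-9.7,-40.4,0],[-9.7,-40.4,0],[-9.7,-40.4,0],[-9.7,-40.4,0],[-9.7,-40.4,0],[-9.7,-40.4,0],[-9.7,-40.4,0],[-9.7,-40.4,0],[-9.7,-40.4,0],[-9.7,-40.4,0],[-9.7,-40.4,0],[-9.7,-40.4,0],[-9.7,-40.4,0]],"roll":[90,90,90,90,90,90,90,90,90,90,90,90,90]}' 30; python3 -c "
from h import *
snap('wrist','wrist2')"
```

```text
clock: 5.8
position: [0.4912, -0.3689, 0.2173]
ee_rot: [-0.465, -0.531, -0.468, 0.532]
contact_force: [0.3, 0.2, -0.0]
width: 0.0425
```

View pics/wrist2.png

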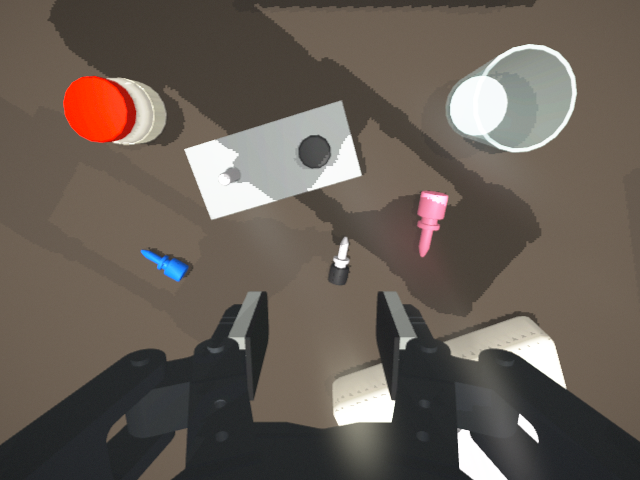

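Knob in the rack at (315,151), dowel (225,179), jar (100,110), beaker (510,100), small look-alikes lying at (340,262), (430,222), (165,265).

```bash
python3 - <<'E'
from h import *
w=load('wrist2'); g=w['frame'].max(2)[125:180,290:340]; m=(g<70).astype(np.uint8)
k,l,st,ce=cv2.connectedComponentsWithStats(m); i=1+st[1:,4].argmax(); print(st[i],ce[i]+[290,125])
q=ray(w,*(ce[i]+[290,125]),.070); print(q, (q-manip.get_state()['position'])*100)
print('dowel',ray(w,225,179,.068))
E
```

```text
[  9  11  31  32 128] [309.421875  149.0859375]
[ 0.49001056 -0.31471382  0.07      ] [ -0.16127338   5.4132958  -14.76202627]
dowel [ 0.42498585 -0.32813184  0.068     ]
```

```bash
python3 -m crank '{"grip":[0.5,0.5,0.5,0.5,0.5,0.5,0.5,0,0,0,0,0],"slide":[[0.23,5.15,-2],[0.23,5.15,-6],[0.23,5.15,-10],[0.23,5.15,-14],[0.23,5.15,-17.4],[0.23,5.15,-17.4],[0.23,5.15,-17.4],[0.23,5.15,-17.4],[0.23,5.15,-17.4],[0.23,5.15,-17.4],[0.23,5.15,-17.4],[0.23,5.15,-17.4]],"roll":[0,0,0,0,0,0,0,0,0,0,0,0]}' 50
```

```text
clock: 7.05
position: [0.4932, -0.3181, 0.0464]
ee_rot: [-0.467, -0.53, -0.468, 0.531]
contact_force: [-5.3, 0.7, 5.0]
width: 0.0223
```

```bash
python3 -m crank '{"grip":[0,0,0,0,0,0,0,0,0,0,0,0,0,0,0,0],"slide":[[0,0,1],[0,0,4],[0,0,8],[0,0,12],[0,0,14.6],[9.5,33.8,14.6],[9.5,33.8,14.6],[9.5,33.8,14.6],[9.5,33.8,14.6],[9.5,33.8,14.6],[9.5,33.8,14.6],[9.5,33.8,14.6],[9.5,33.8,14.6],[9.5,33.8,14.6],[9.5,33.8,12.2],[9.5,33.8,12.2]],"roll":[0,0,0,0,0,0,0,0,0,0,0,0,0,0,0,0]}'; python3 -c "
from h import *
snap('wrist','wrist3');a=snap('side','side3'); b=snap('scene','scene3')
x=load('wrist3')['frame'][:,:,::-1]
A=cv2.resize(a['frame'][170:270,210:310,::-1],(360,360),interpolation=2);B=cv2.resize(b['frame'][190:290,340:440,::-1],(360,360),interpolation=2)
X=cv2.resize(x,(440,330)); c=np.zeros((600,800,3),np.uint8); c[:360,:360]=A;c[:360,400:760]=B;c[360:,:]=0
cv2.imwrite('pics/c3.png',np.vstack([np.hstack([A,B])]) )"
```

```text
clock: 8.65
position: [0.5879, 0.0187, 0.1648]
ee_rot: [-0.466, -0.53, -0.468, 0.532]
contact_force: [-0.3, 0.1, -0.3]
width: 0.0223
```

View pics/wrist3.png

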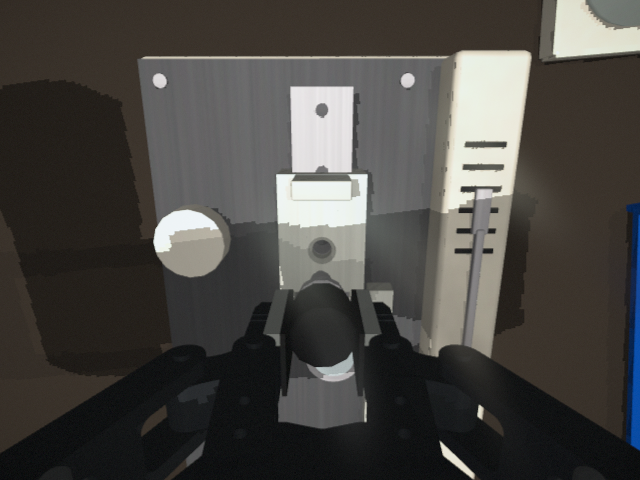

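View pics/c3.png

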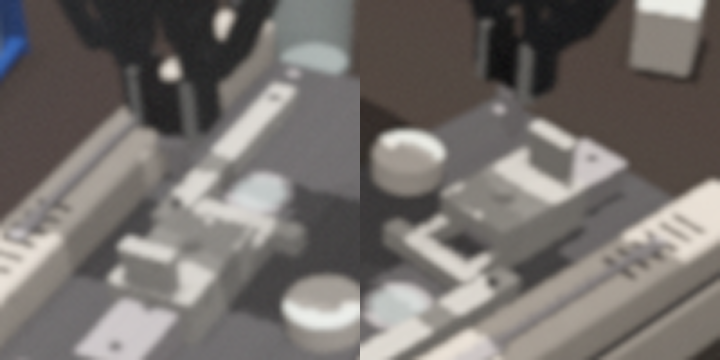

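Pin is held upright; the saddle hole shows at (321,250), and the knob at about (322,323).

```bash
python3 - <<'E'
from m import *
w=load('wrist3')
print('exp rail',W(p,(0,.06,.08)))
g=w['frame'][235:265,305:340].mean(2); m=(g<g.max()*.5).astype(np.uint8); k,l,st,ce=cv2.connectedComponentsWithStats(m)
for i in range(1,k): print(st[i],ce[i]+[305,235])
print('hole',ray(w,321,250,.09),'knob',ray(w,322,325,.19),'deck rail hole2',ray(w,322,110,.08))
print(proj(w,(.588,.0187,.19)), proj(w,(.588,.0187,.13)))
g=w['frame'][280:375,285:365].mean(2); print(np.round(g[::5,35]).tolist())
print(np.round(g[55,::4]).tolist())
E
```

```text
exp rail [0.58788556 0.02008633 0.08      ]
[  8   5  18  18 196] [322.1377551  247.10204082]
[13 20  2  1  2] [318.5 255. ]
[17 21  1  2  2] [322.  256.5]
hole [0.5883911  0.01885939 0.09      ] knob [0.5902067 0.0247227 0.19     ] deck rail hole2 [0.59880441 0.09552796 0.08      ]
[317.76009874 341.79470479] [319.64103952 275.77567737]
[108.0, 51.0, 53.0, 52.0, 53.0, 49.0, 51.0, 52.0, 47.0, 45.0, 44.0, 44.0, 44.0, 42.0, 41.0, 39.0, 36.0, 33.0, 190.0]
[20.0, 18.0, 26.0, 28.0, 27.0, 35.0, 37.0, 39.0, 42.0, 43.0, 46.0, 46.0, 44.0, 44.0, 46.0, 44.0, 38.0, 35.0, 27.0, 36.0]
```

```bash
python3 -m crank '{"grip":[0,0,0,0,0,0,0,0,0],"slide":[[0.04,-0.05,-1.5],[0.04,-0.05,-2.5],[0.04,-0.05,-3.5],[0.04,-0.05,-3.9],[0.04,-0.05,-4.2],[0.04,-0.05,-4.5],[0.04,-0.05,-4.8],[0.04,-0.05,-5],[0.04,-0.05,-5]],"roll":[0,0,0,0,0,0,0,0,0]}'
```

```text
clock: 9.7
position: [0.5896, 0.019, 0.1164]
ee_rot: [-0.467, -0.53, -0.467, 0.531]
contact_force: [-2.8, -1.0, 2.2]
width: 0.0225
```

```bash
python3 -m crank '{"grip":[0,0,0,0,0,0,0,0],"slide":[[0,0,-0.5],[0,0,-0.9],[0,0,-1.3],[0,0,-1.7],[0,0,-2],[0,0,-2.3],[0,0,-2.3],[0,0,-2.3]],"roll":[0,0,0,0,0,0,0,0]}'
```

```text
clock: 10.5
position: [0.5886, 0.0186, 0.0962]
ee_rot: [-0.467, -0.53, -0.467, 0.532]
contact_force: [-10.8, -3.3, 20.7]
width: 0.0223
```

```bash
python3 -m crank '{"grip":[0,0.5,0.5,0.5,0.5,0.5,0.5],"slide":[[0,0,0.3],[0,0,0.3],[0,0,0.3],[0,0,4],[0,0,8],[0,-5,12],[0,-7,13]],"roll":[0,0,0,0,0,0,0]}' 30;  python3 -c "
from h import *
a=snap('wrist','wrist4');b=snap('side','side4');c=snap('scene','scene4')
A=cv2.resize(b['frame'][190:290,210:310,::-1],(400,400),interpolation=2);B=cv2.resize(c['frame'][190:290,340:440,::-1],(400,400),interpolation=2)
cv2.imwrite('pics/c4.png',np.hstack([A,B,]))
W=a['frame'][100:300,220:420,::-1]; cv2.imwrite('pics/c4.png',np.hstack([B,cv2.resize(W,(400,400),interpolation=2)]))"
```

```text
clock: 11.2
position: [0.5927, -0.0512, 0.2263]
ee_rot: [0.47, 0.532, 0.466, -0.529]
contact_force: [0.9, 0.1, -0.2]
width: 0.0429
```

View pics/c4.png

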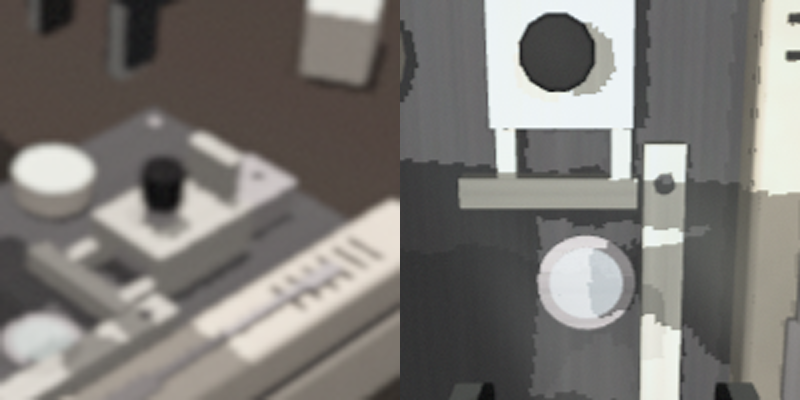

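Pin stands upright in the saddle (knob centred at wrist ~(298,126)); the stop bar and fence faces are visible. Next I'll check the numbers and move over to the block.

```bash
python3 - <<'E'
from m import *
w=load('wrist4'); c,n=np.cos(p[2]),np.sin(p[2]); Ri=np.array([[c,n],[-n,c]])
for nm,u,v,z in [('knob',298.5,126,.122),('stopface',280,203.5,.074),('stop tip',249.5,203.5,.074),('fence far',341,172,.074),('fence near',341,280,.074)]:
    q=ray(w,u,v,z)[:2]; print(nm,q.round(4),'stage',(Ri@(q-p[:2])).round(4))
d=load('side4'); s=load('scene4')
# knob top triangulation: dark blob tops in scene
for nm,im in(('scene',s),('side',d)):
    print(nm,[proj(im,[*W(p,(0,.06,0))[:2],z]).round(1).tolist() for z in(.09,.122)])
print('reagent base',ray(d,163,372,.0), ray(s,468,215,.05))
E
python3 -m crank '{"grip":[0.9,0.9,0.9,0.9,0.9,0.9,0.9,0.9,0.9,0.9,0.9],"slide":[[-6.8,34.1,0],[-6.8,34.1,0],[-6.8,34.1,0],[-6.8,34.1,0],[-6.8,34.1,0],[-6.8,34.1,0],[-6.8,34.1,0],[-6.8,34.1,0],[-6.8,34.1,0],[-6.8,34.1,0],[-6.8,34.1,0]],"roll":[30.5,30.5,30.5,30.5,30.5,30.5,30.5,30.5,30.5,30.5,30.5]}' 30;  python3 - <<'E'
from h import *
a=snap('wrist','wrist5')
f=a['frame'].astype(int); m=((f.min(2)>150)).astype(np.uint8); m[290:]=0
k,l,st,ce=cv2.connectedComponentsWithStats(m)
for i in range(1,k):
    if st[i,4]>800:
        ys,xs=np.where(l==i); r=cv2.minAreaRect(np.array([ray(a,x,y,.052)[:2]*1000 for x,y in zip(xs,ys)],np.float32)); print(st[i],r)
E
```

```text
knob [0.5894 0.019 ] stage [0.0017 0.0591]
stopface [ 0.5651 -0.035 ] stage [-0.0156  0.0024]
stop tip [ 0.5421 -0.0321] stage [-0.0387  0.0024]
fence far [ 0.6137 -0.0173] stage [0.0304 0.0263]
fence near [ 0.6041 -0.1029] stage [ 0.0318 -0.0599]
scene [[379.8, 244.5], [380.7, 232.1]]
side [[262.7, 237.1], [261.2, 224.0]]
reagent base [6.58602444e-01 3.01071063e-01 1.11022302e-16] [0.64607268 0.30794888 0.05      ]
clock: 12.45
position: [0.5225, 0.2891, 0.2229]
ee_rot: [0.59, 0.389, 0.59, -0.39]
contact_force: [0.0, -0.3, -0.2]
width: 0.0768
[ 297   85   59   86 4928] ((499.4801025390625, 351.8203430175781), (43.90837097167969, 62.76810073852539), 23.31268310546875)
[ 564  188   76  102 4017] ((747.8638916015625, 353.694580078125), (62.8891487121582, 89.49134063720703), 35.84695053100586)
```

View pics/wrist5.png

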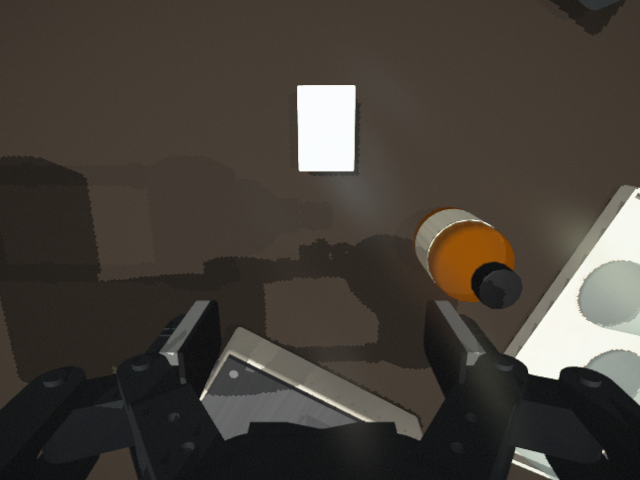

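Block sits square at (326,128) in the image, well clear of the reagent bottle (470,255). Grasping across 44 mm.

```bash
python3 -m crank '{"grip":[0.9,0.9,0.9,0.9,0.9,0.9,0.9,0.9,0,0,0,0,0],"slide":[[-2.3,6.3,-1],[-2.3,6.3,-5],[-2.3,6.3,-10],[-2.3,6.3,-14],[-2.3,6.3,-18],[-2.3,6.3,-20.5],[-2.3,6.3,-20.5],[-2.3,6.3,-20.5],[-2.3,6.3,-20.5],[-2.3,6.3,-20.5],[-2.3,6.3,-20.5],[-2.3,6.3,-20.5],[-2.3,6.3,-20.5]],"roll":[0,0,0,0,0,0,0,0,0,0,0,0,0]}' 60
```

```text
clock: 13.8
position: [0.5004, 0.3537, 0.0204]
ee_rot: [0.591, 0.39, 0.59, -0.388]
contact_force: [-0.0, -1.3, 5.8]
width: 0.0434
```

```bash
python3 -m crank '{"grip":[0,0,0,0,0,0,0,0,0,0,0,0,0,0,0,0,0,0],"slide":[[0,0,2],[0,0,6],[0,0,11],[0,0,16],[6.8,-43.5,16],[6.8,-43.5,16],[6.8,-43.5,16],[6.8,-43.5,16],[6.8,-43.5,16],[6.8,-43.5,16],[6.8,-43.5,16],[6.8,-43.5,16],[6.8,-43.5,16],[6.8,-43.5,16],[6.8,-43.5,16],[6.8,-43.5,12],[6.8,-43.5,8],[6.8,-43.5,8]],"roll":[0,0,0,0,-30.5,-30.5,-30.5,-30.5,-30.5,-30.5,-30.5,-30.5,-30.5,-30.5,-30.5,-30.5,-30.5,-30.5]}';python3 - <<'E'
from h import *
a=snap('wrist','wrist6'); snap('scene','scene6'); snap('side','side6')
E
```

```text
clock: 15.6
position: [0.5619, -0.0787, 0.0933]
ee_rot: [-0.463, -0.528, -0.472, 0.533]
contact_force: [-1.6, 0.9, -4.5]
width: 0.0429
```

View pics/wrist6.png

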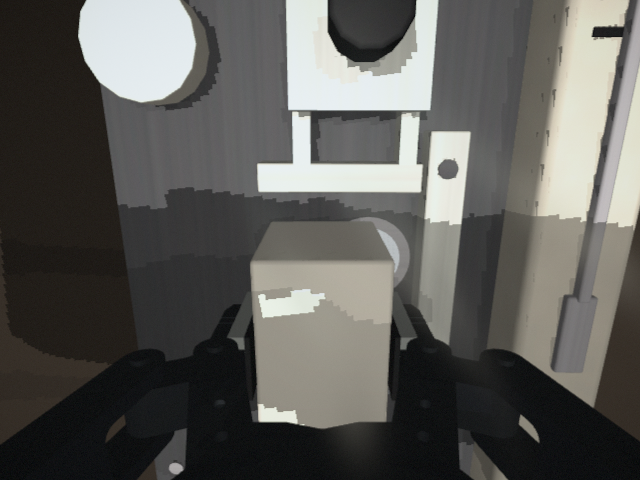

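Block is held square, stop bar and fence ahead of it; stop face edge at row ~190, fence face at column ~425. Let it settle, then lower.

```bash
python3 -m crank '{"grip":[0,0,0],"slide":[[0,0,0],[0,0,0],[0,0,0]],"roll":[0,0,0]}'
```

```text
clock: 16.05
position: [0.5681, -0.0818, 0.0997]
ee_rot: [0.468, 0.531, 0.466, -0.53]
contact_force: [-0.5, -0.3, -3.1]
width: 0.0431
```

```bash
python3 -m crank '{"grip":[0,0,0,0,0,0],"slide":[[0,0,-0.7],[0,0,-1.3],[0,0,-1.7],[0,0,-1.9],[0,0,-2.0],[0,0,-2.0]],"roll":[0,0,0,0,0,0]}'
```

```text
clock: 16.65
position: [0.5674, -0.0818, 0.0803]
ee_rot: [0.467, 0.531, 0.467, -0.531]
contact_force: [-3.7, 0.2, 10.6]
width: 0.0432
```

```bash
python3 -m crank '{"grip":[0,0,0,0,0,0],"slide":[[0.4,0.25,0.1],[0.8,0.5,0.1],[1.1,0.7,0.1],[1.43,0.92,0.1],[1.43,0.92,0.1],[1.43,0.92,0.1]],"roll":[0,0,0,0,0,0]}'
```

```text
clock: 17.25
position: [0.5831, -0.0725, 0.0803]
ee_rot: [0.468, 0.531, 0.466, -0.53]
contact_force: [0.4, -0.6, 5.4]
width: 0.0433
```

```bash
python3 -m crank '{"grip":[0,0,0,0,0],"slide":[[0.15,0.12,0],[0.3,0.23,0],[0.45,0.35,0],[0.45,0.35,0],[0.45,0.35,0]],"roll":[0,0,0,0,0]}'
```

```text
clock: 17.75
position: [0.5839, -0.0701, 0.0803]
ee_rot: [-0.467, -0.529, -0.468, 0.532]
contact_force: [-8.6, -3.0, 10.8]
width: 0.0434
```

```bash
python3 -m crank '{"grip":[0,0,0,0,0],"slide":[[0.05,0.2,0.1],[0.08,0.35,0.1],[0.12,0.48,0.1],[0.12,0.48,0.1],[0.12,0.48,0.1]],"roll":[0,0,0,0,0]}'
```

```text
clock: 18.25
position: [0.5842, -0.0682, 0.0806]
ee_rot: [-0.468, -0.527, -0.467, 0.534]
contact_force: [-8.1, -11.9, 7.7]
width: 0.043
```

```bash
python3 -m crank '{"grip":[0,0,0,0,0,0,0,0],"slide":[[0.15,-0.02,0],[0.3,-0.04,0],[0.3,-0.04,0],[0.3,-0.04,0],[0.3,-0.04,0],[0.3,-0.04,0],[0.3,-0.04,0],[0.3,-0.04,0]],"roll":[0,0,0,0,0,0,0,0]}'; python3 - <<'E'
from m import *
from scipy.spatial.transform import Rotation as Ro
st=manip.get_state(); w,x,y,z=st['ee_rot']; R=Ro.from_quat([x,y,z,w]).as_matrix()
c,n=np.cos(p[2]),np.sin(p[2]); Ri=np.array([[c,n],[-n,c]])
print('yaw err',np.arctan2(R[1,1],R[0,1])-p[2],'tilt',R[:,0],'stage pos',Ri@(st['position'][:2]-p[:2]),'F',Ri@st['contact_force'][:2])
a=snap('wrist','wrist7')['frame'][:,:,::-1]; b=snap('scene','scene7')['frame'][195:335,270:457,::-1]
cv2.imwrite('pics/c7.png',np.hstack([cv2.resize(a,(400,300)),cv2.resize(b,(400,300),interpolation=2)]))
E
```

```text
clock: 19.05
position: [0.5843, -0.0682, 0.0806]
ee_rot: [-0.466, -0.526, -0.469, 0.535]
contact_force: [-14.4, -10.3, 12.3]
width: 0.0435
yaw err 0.002010790698985798 tilt [-0.01247126 -0.00630247 -0.99990237] stage pos [ 0.00772759 -0.02804279] F [-12.95879883 -12.08760779]
```

View pics/c7.png

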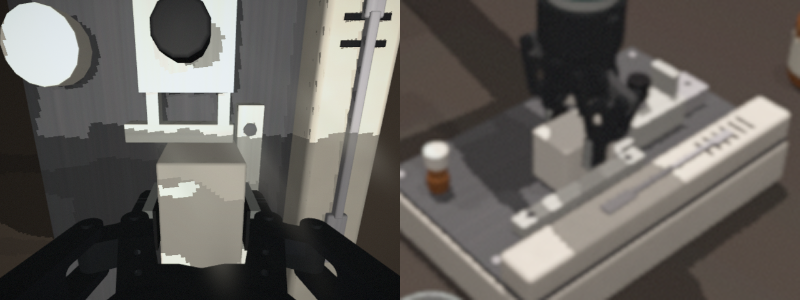

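```bash
python3 -c "
from rig import manip
s=manip.get_state(); print(s['clock'],s['position'],s['contact_force'],s['width']); print(manip.sign_off())"
```

```text
19.15 [ 0.58426841 -0.0682076   0.08063239] [-14.14250858 -11.30346331  11.87160733] 0.04322622425666723
the job is handed in; nothing more can be done
None
```

I slid the side stop in, put the black-knobbed lock pin through it, and set the white block in the corner. I handed the job in at about 19 s with the gripper still pressing the block against both stops.

**Side stop:** it ran about 22 mm until it met its end stop. The stop face then measured at stage y = 2.4 mm, against 2 mm nominal.

**Pin:** from the height of the tool, the nose sits at about 62 mm in the stage frame (the limit is 66). The camera put the knob 1–2 mm from the rail hole. It looked upright in the pictures, but I did not measure its tilt.

**Block:** these are read from the tool's pose, since the cameras could not see the block's underside:

| Check | Measured | Allowed |
|---|---|---|
| x from the corner | −22.3 mm | −25 to −19 mm |
| y from the corner | −30.0 mm | −36 to −26 mm |
| yaw error | 0.002 rad | 0.06 rad |
| tilt | 0.014 rad | 0.05 rad |

**Forces:** the wrist read about 13 N towards the fence, 12 N towards the stop and 12 N downwards. Friction is included, so the contact forces are a few newtons lower, still well above 2 N by my estimate.

**Slip and bystanders:** one move, made as I let go of the tab, carried about 22 mm more towards −y than I meant. It only drove the stop against its end, and the later measurements agreed. I saw no bystander moved in the last pictures, which did not cover all of them.

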